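# Square a ticket strip on the stop board

### The job

Square up the long ticket strip on the stop board: sliding it over the board without lifting it, push it in, now at one end and now at the other as it needs, under the two sprung rollers, until it is pressed firmly home and lies flush along the long fence. Then slide it along the fence until its end touches the end stop, still flush, and let go. Feel for the contact: 10 to 15 N of push is enough, never ram the fence or the end stop (25 N is too much), and leave the tin, the label roll and the ribbon spool where they are.

Things in the scene. Friction and masses are not known exactly. Their poses are not given: they have to be found in the camera images.
- stop_board: Plywood board, 242 x 376 x 10 mm, fixed on the table (upper face z = 10 mm). Origin: the inner corner where the faces of fence and end stop meet, at table height. +x points square into the fence, away from the robot; +y along the fence to the end stop, to the robot's left. The board spans x -210 to +32, y -348 to +28 mm.
- fence: Long rigid aluminium bar on the board, 24 mm high above it, 14 mm thick; its face is the board's plane x = 0, from y = -275 to 0 mm. Same origin and axes as the stop board.
- end_stop: Rigid aluminium block on the board, 24 mm high above it; its face is the board's plane y = 0, from x = -52 to 0 mm. Same origin and axes as the stop board.
- roller_l: Left sprung black roller, 24 mm diameter, 24 mm long, hung from a dark steel tower behind the fence (72 mm high over the table). Origin at its centre, 12 mm in front of the fence face; it reaches 24 mm in front of it. Its underside is 1.5 mm below the strip's top: the strip's back edge lifts it when pushed in, and it then presses down with about 1.3 N; it turns freely, but resists by a few N before the fence is felt.
- roller_r: Right sprung black roller, 24 mm diameter, 24 mm long, hung from a dark steel tower behind the fence (72 mm high over the table). Origin at its centre, 12 mm in front of the fence face; it reaches 24 mm in front of it. Same as the left one, 140 mm further from the end stop.
- strip_mid (a point): Centre of the ticket strip, half-way up: straight aluminium bar, 280 long (y axis) x 44 wide (x) x 16 mm high, about 0.35 kg, grey end caps, white paper on top. It lies loose on the board, askew by up to 0.3 rad, some 85 mm in front of the fence and 25 to 40 mm short of the end stop. Its +x side is to face the fence, its +y end the end stop.
- strip_left (a point): Half-way up the strip's corner between its back (+x) side and its +y end: 22 mm along x and 140 mm along y from its centre. A push near one end swings the strip's other end outwards; pushed some 50 mm from its middle, the other end about keeps its place.
- strip_right (a point): Half-way up the strip's corner between its back (+x) side and its -y end: 22 mm along x and -140 mm along y from its centre.
- tin: Bystander: red and white round tin, 63 mm across, 27 mm high, on the table left of the board; origin under its centre.
- roll: Bystander: white label roll, 44 mm across, 26 mm high, standing on the board near the middle of its front edge, close in front of the strip; origin under its centre.
- spool: Bystander: red ribbon spool, 76 x 62 x 38 mm, on the table left of the board; origin under it.

How it is judged:
By the outcome, as a careful person would: the job done as asked, in the order asked, and still so for the second after the job is handed in, with the robot touching nothing.
It also fails if it takes over 64 s, if anything falls off the work surface, if the arm or the gripper's body presses on something with over 40 N, if the wrist force passes 120 N, or if a joint passes its speed limit or range.

### The arm

A 6-joint arm with a two-finger parallel gripper is mounted at the origin on a cart in front of the work surface, level with it; the furniture and walls round the work are solid. World frame = base frame: x ahead of the robot, y to its left, z up, the work surface at z = 0. Lengths are in mm, angles in rad, forces in N, time in s.
With the tool pointing down it reaches from about 400 to 925 mm from the base axis. Payload 3.4 kg.
Tool frame: the origin (TCP) lies at the very end of the fingers, on their centre line; the grasp point (between the pads) lies 19 mm behind it; z points along the fingers, y is the direction in which the jaws open and shut (so a half turn about z gives the same grasp; the last joint's range is limited). The gripper opens to 85 mm and grips with 20 to 120 N. Pads are 22 mm wide; open, the fingers measure 114 mm over their backs; the gripper's body (76 mm by 85 mm) begins 54 mm behind the grasp point. The pads swing forward as they close: fully open they stand 13 mm farther back than shut.
Start: joints at [-1.29, 0.307, 1.506, -0, 1.328, -0.073], TCP at [199.733, -539.201, 231.305] pointing down, gripper open.
Joint ranges: [-3.12, 3.12], [-1.05, 2.28], [0.14, 2.33], [-1.42, 4.57], [0.1, 2.73], [-2.68, 2.68]. Speed limits (rad/s): [2.57, 2.57, 3.14, 3.14, 3.14, 3.14].

### API

Orientations are given as a rotation vector (axis times angle).
In Python, from cell import monitor, imaging, job gives the robot as it stands. The module is installed in compiled form; this text tells all that it offers.
- The arm moves only by the tool carry_out, never from a script. Its argument "rows" is text: rows parted by semicolons, each of 7 numbers parted by spaces: the shift along the tool's x, y, z scaled (see below), then the turn, a rotation vector about the tool's x, y, z scaled (see below), then the closure in counts, from 0 (fully open) to 255 (shut). A call has 1 to 8 rows; each row shifts and turns the commanded pose from where the row before left it, along the tool's axes as they then stand; what a row does not reach is not made up. The controller multiplies each number of a shift by 0.25 m and each number of a turn by 6 degrees. A row lasts 1/12 s, in which the tool goes at most 41.7 mm and 7.16 degrees, less where a joint would pass 70% of its speed; a pose out of reach is approached as far as the arm can. A call with a number of a shift or a turn outside -1 to 1 is refused whole. A call with a gripper value outside its range is refused whole. The fingers move at their own pace and stop on an object; "force" is the grip in N (left out, the last holds). Time passes only in rows, so rows that do not move let the fingers close. It gives the time, the measured TCP pose, the force and the opening at its end, in the units of the state.
- monitor.sense(): the state, without advancing time (a new reading comes with each control period).
- imaging.camera(name): name is "scene" or "top" or "wrist"; returns a dict with "img" (480x640x3 uint8, red, green, blue), "intrinsics" (3x3 intrinsics, pixels), "distortion" ([k1, k2, p1, p2, k3] as OpenCV has them; the pictures are not rectified), "camera_from_world" (4x4, takes a point from world to camera coordinates). Camera axes: x right, y up, looking along -z (the intrinsics and any distortion apply to the point x, -y, -z); pixel columns grow to the right and rows downward; lengths in mm; the calibration is good to about 2 mm. A picture is of the moment at which its call begins. There is no depth.
- job.job_done(): hands the job in, once; it reports no verdict.
Trained networks look in a picture, given as the dict that the camera call returned (one of the last four; its "shot" number tells which), for a name from the list of things; names that differ only in an ending like _2 or _b are one class to them, and where a whole thing is asked for, a point or a joint stands for the part that bears it (a point fixed in the world has none). Each returns a list of dicts, best first, with "p" (0 to 1); they miss things now and then, are a little off and sometimes report something else, mostly with a low value. They report only what shows in the picture. A call takes as long as a camera call.
- imaging.search_frame(picture, label): "location" ([x, y, z] in mm, in world coordinates, good to about 4 mm: the middle of the surface that is visible of it).
- imaging.pinpoint(picture, label): "location" ([x, y, z] in mm, in world coordinates, good to about 4 mm: a listed point, or the origin of a listed thing).
The state is a dict: "clock": time; "joints": joint angles; "joint_vel": joint speeds; "tau": joint torques, N m; "ee_pos": TCP position; "tcp_rot": TCP orientation; "force": force on the tool from outside, world axes, zero at the start; "wrist_torque": the same for the moment, N m; "gripper_width": opening from 0.0 (shut) to 1.0 (fully open).
Only numpy, scipy, OpenCV 4.12 (cv2) and the standard library are available. Lean on these libraries where they do the work, as an engineer would, in place of code of your own. Each camera call takes 0.05 s, during which the arm holds its last target. There are 200 camera calls.

## Working session

There is one attempt and no reset: what is moved stays moved. The work goes in short steps, Python scripts to look and compute and a tool call to move; the robot and the scene stay as the last step left them, time stands still between calls to the robot, and variables do not carry over. Pictures are saved under pics/ and viewed, about 8 in all and at most 12, crops included, and the job is handed in when it is done.

Besides the shell and the picture viewer there is one more tool, called after ">>>" as name(argument=value, ...) on one line, values as JSON. carry_out: Moves the arm, as the interface text tells. Its arguments: {"type":"object","properties":{"rows":{"type":"string"},"force":{"type":"number"}},"required":["rows"]}

```bash
mkdir -p pics; cat > h.py <<'E'
import numpy as np, cv2
from cell import monitor, imaging, job
from scipy.spatial.transform import Rotation as R
def snap(n,f):
    p=imaging.camera(n); cv2.imwrite('pics/'+f,p['img'][:,:,::-1]); return p
def proj(p,X):
    X=np.atleast_2d(X).astype(float); T=p['camera_from_world']; c=X@T[:3,:3].T+T[:3,3]
    c=c*[1,-1,-1]; return cv2.projectPoints(c,np.zeros(3),np.zeros(3),p['intrinsics'],np.array(p['distortion']))[0][:,0]
def unproj(p,uv,z):
    uv=np.array(uv,float).reshape(-1,1,2); n=cv2.undistortPoints(uv,p['intrinsics'],np.array(p['distortion']))[:,0]
    d=np.c_[n[:,0],-n[:,1],-np.ones(len(n))]; T=p['camera_from_world']; Rm=T[:3,:3]; o=-Rm.T@T[:3,3]; d=d@Rm
    return o+d*((z-o[2])/d[:,2])[:,None]
E
python3 - <<'E'
from h import *
s=monitor.sense(); print({k:np.round(v,3) for k,v in s.items()})
print(R.from_rotvec(s['tcp_rot']).as_matrix().round(3))
for c in ['top','scene']:
    p=snap(c,c+'1.png')
    for l in ['stop_board','roller_l','roller_r','strip_mid','strip_left','strip_right','tin','roll','spool']:
        r=imaging.pinpoint(p,l); print(c,l,[(np.round(q['location']),round(q['p'],2)) for q in r[:1]])
E
```

```text
{'clock': np.float64(0.0), 'joints': array([-1.29 ,  0.308,  1.508,  0.   ,  1.328, -0.073]), 'joint_vel': array([ 0.   , -0.   ,  0.001, -0.   , -0.001,  0.002]), 'tau': array([-1.0000e-03, -4.5756e+01, -2.5192e+01, -0.0000e+00,  1.3000e-02,
       -0.0000e+00]), 'ee_pos': array([ 199.541, -538.529,  230.375]), 'tcp_rot': array([-3.09 , -0.554,  0.   ]), 'force': array([0.684, 0.505, 0.625]), 'wrist_torque': array([-0.001, -0.022, -0.001]), 'gripper_width': np.float64(0.999)}
[[ 0.938  0.347 -0.001]
 [ 0.347 -0.938  0.002]
 [ 0.    -0.002 -1.   ]]
top stop_board [(array([606., 137.,  -2.]), 0.75)]
top roller_l [(array([605., 134.,  -1.]), 0.6)]
top roller_r [(array([605., 134.,  -1.]), 0.6)]
top strip_mid [(array([495., -35.,  23.]), 0.95)]
top strip_left [(array([494., 113.,  17.]), 0.69)]
top strip_right [(array([ 545., -163.,   19.]), 0.72)]
top tin [(array([452., 259.,   3.]), 0.83)]
top roll [(array([413., -29.,  11.]), 0.65)]
top spool [(array([564., 341.,   1.]), 0.77)]
scene stop_board [(array([610., 138.,   3.]), 0.69)]
scene roller_l [(array([589., -58.,  39.]), 0.57)]
scene roller_r [(array([589., -58.,  39.]), 0.57)]
scene strip_mid [(array([496., -29.,  16.]), 0.81)]
scene strip_left [(array([491., 107.,  17.]), 0.62)]
scene strip_right [(array([ 545., -166.,   18.]), 0.95)]
scene tin [(array([456., 265.,  -4.]), 0.77)]
scene roll [(array([414., -28.,   4.]), 0.7)]
scene spool [(array([566., 338.,   4.]), 0.62)]
```

View pics/top1.png

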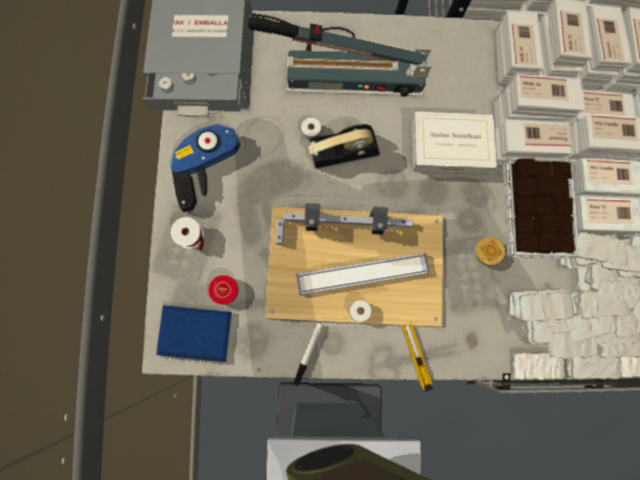

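View pics/scene1.png

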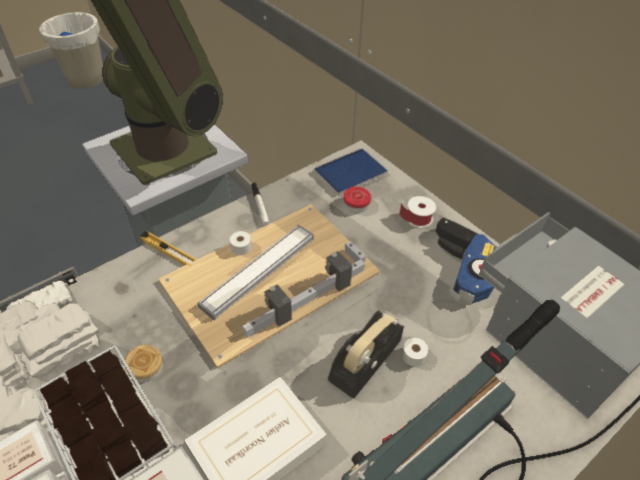

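Top view: board with corners near (273,207), (444,214), (442,327), (265,318). The strip is askew between (300,283) and (428,262), the roll is at (360,311), the end stop at (280,232), and the rollers at (313,217) and (380,220). I'll refine the board pose.

```bash
python3 - <<'E'
from h import *
p=snap('top','top2.png'); im=p['img'][195:335,255:455]
cv2.imwrite('pics/c1.png',cv2.resize(im,None,fx=4,fy=4,interpolation=cv2.INTER_CUBIC)[:,:,::-1])
from scipy.optimize import least_squares
uv=np.array([(273,207),(444,214),(442,327),(265,318)]);B=np.array([(32,28),(32,-348),(-210,-348),(-210,28)])
W=unproj(p,uv,10)[:,:2]; print(W.round())
def f(q): c,s=np.cos(q[2]),np.sin(q[2]); return (B@np.array([[c,s],[-s,c]])+q[:2]-W).ravel()
r=least_squares(f,[606,137,0]); print(r.x.round(3),r.fun.round(1))
E
```

```text
[[ 636.  165.]
 [ 631. -213.]
 [ 385. -203.]
 [ 397.  172.]]
[ 6.05530e+02  1.38016e+02 -2.60000e-02] [ 1.8  0.5 -2.9  1.8  1.4 -1.3 -0.3 -1. ]
```

View pics/c1.png

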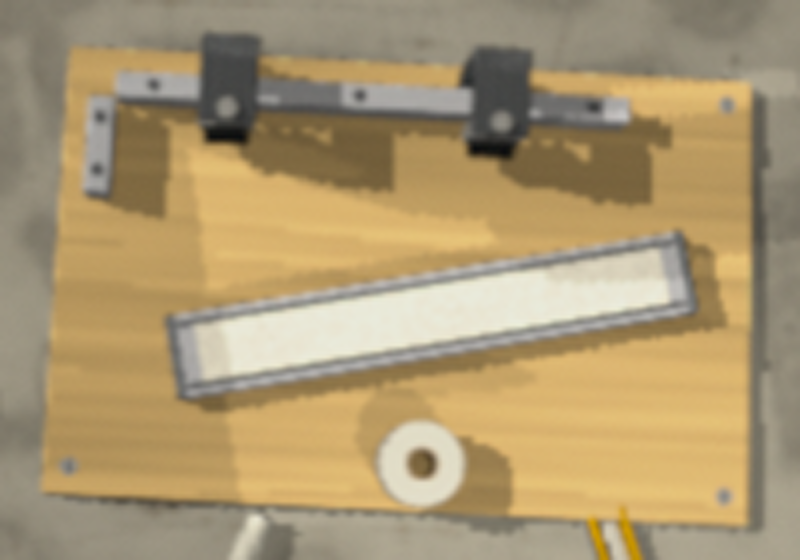

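```bash
cat >> h.py <<'E'
from scipy.optimize import least_squares
def fit(B,W,q0):
    B=np.array(B,float)
    g=lambda q: (B@np.array([[np.cos(q[2]),np.sin(q[2])],[-np.sin(q[2]),np.cos(q[2])]])+q[:2]-W).ravel()
    r=least_squares(g,q0); return r.x,r.fun
E
python3 - <<'E'
from h import *
p=imaging.camera('top'); u=lambda c,z: unproj(p,np.array(c)/4+[254.6,194.6],z)[:,:2]
# crop->pixel centre shift ~ -0.4
W=u([(70,46),(751,82),(748,524),(42,492)],10)
q,f=fit([(32,28),(32,-348),(-210,-348),(-210,28)],W,[606,137,0]);print(q.round(3),f.round(1))
F=u([(117,100),(628,124)],34);print('fence',F.round(1),np.arctan2(*(F[0]-F[1])*[-1,1]))
S=u([(167,318),(680,232),(694,312),(183,397)],26)
qs,f=fit([(22,140),(22,-140),(-22,-140),(-22,140)],S,[497,-31,.18]);print(qs.round(3),f.round(1))
c,s=np.cos(q[2]),np.sin(q[2]);M=np.array([[c,-s],[s,c]])
for o in (F,S,qs[None,:2]): print(((o-q[:2])@M).round(1))
E
```

```text
[ 6.06210e+02  1.39698e+02 -2.50000e-02] [ 0.4  0.2  0.7 -0.2 -0.6 -0.6 -0.5  0.7]
fence [[ 603.8  138.5]
 [ 598.1 -134.1]] -0.020968794449614886
[ 4.94614e+02 -3.13910e+01  1.88000e-01] [ 0.6  1.5  0.7 -1.5  0.2 -2.8 -1.5  2.8]
[[  -2.4   -1.2]
 [  -1.1 -274. ]]
[[-116.   -33.9]
 [ -56.8 -304.6]
 [ -99.3 -312.6]
 [-156.8  -44.5]]
[[-107.2 -173.9]]
```

>>> carry_out(rows="0 0 0 0 0 0.9025 255;0 0 0 0 0 0.9025 255;0 0 0 0 0 0.9025 255;0 0 0 0 0 0.9025 255;0.0932 -0.1215 0 0 0 0 255;0.0932 -0.1215 0 0 0 0 255;0.0932 -0.1215 0 0 0 0 255;0.0932 -0.1215 0 0 0 0 255", force=40)

```text
clock: 1.77
ee_pos: [296.3, -418.8, 231.3]
tcp_rot: [-3.141, 0.039, -0.0]
force: [0.7, -0.6, 0.4]
gripper_width: -0.002
```

>>> carry_out(rows="0.0932 -0.1215 0 0 0 0 255;0.0932 -0.1215 0 0 0 0 255;0.0932 -0.1215 0 0 0 0 255;0.0932 -0.1215 0 0 0 0 255;0.0932 -0.1215 0 0 0 0 255;0.0932 -0.1215 0 0 0 0 255;0 0 0 0 0 0 255")

```text
clock: 2.35
ee_pos: [443.5, -235.8, 231.6]
tcp_rot: [-3.139, 0.028, -0.005]
force: [0.8, -0.2, -0.3]
gripper_width: -0.002
```

>>> carry_out(rows="-0.004 -0.1295 0.08 0 0 0 255;-0.004 -0.1295 0.08 0 0 0 255;-0.004 -0.1295 0.08 0 0 0 255;-0.004 -0.1295 0.08 0 0 0 255;-0.004 -0.1295 0.08 0 0 0 255;-0.004 -0.1295 0.08 0 0 0 255;-0.004 -0.1295 0.08 0 0 0 255;-0.004 -0.1295 0.08 0 0 0 255")

```text
clock: 3.02
ee_pos: [437.9, 19.2, 70.8]
tcp_rot: [3.141, -0.037, 0.002]
force: [1.5, -0.5, -0.1]
gripper_width: -0.0
```

>>> carry_out(rows="0 0 0.09 0 0 0 255;0 0 0.09 0 0 0 255;0 0 0.036 0 0 0 255;0 0 0.004 0 0 0 255;0 0 0 0 0 0 255")

```text
clock: 3.43
ee_pos: [437.5, 18.0, 15.9]
tcp_rot: [3.141, -0.037, -0.002]
force: [1.1, -0.7, -0.0]
gripper_width: -0.004
```

>>> carry_out(rows="0.02 0 0 0 0 0 255;0.02 0 0 0 0 0 255;0.02 0 0 0 0 0 255;0.02 0 0 0 0 0 255;0.02 0 0 0 0 0 255;0.02 0 0 0 0 0 255;0.02 0 0 0 0 0 255;0.02 0 0 0 0 0 255")

```text
clock: 4.1
ee_pos: [478.0, 17.3, 16.3]
tcp_rot: [-3.141, 0.037, 0.001]
force: [-2.2, 0.8, 1.7]
gripper_width: -0.002
```

```bash
python3 - <<'E'
from h import *
p=snap('top','top3.png'); im=p['img'][195:335,255:455]
cv2.imwrite('pics/c2.png',cv2.resize(im,None,fx=4,fy=4,interpolation=cv2.INTER_CUBIC)[:,:,::-1])
for l in ['strip_mid','strip_left','strip_right']:
    r=imaging.pinpoint(p,l); print(l,[(np.round(q['location']),round(q['p'],2)) for q in r[:1]])
E
```

```text
strip_mid []
strip_left [(array([528., 108.,  18.]), 0.62)]
strip_right [(array([ 544., -176.,   19.]), 0.92)]
```

View pics/c2.png

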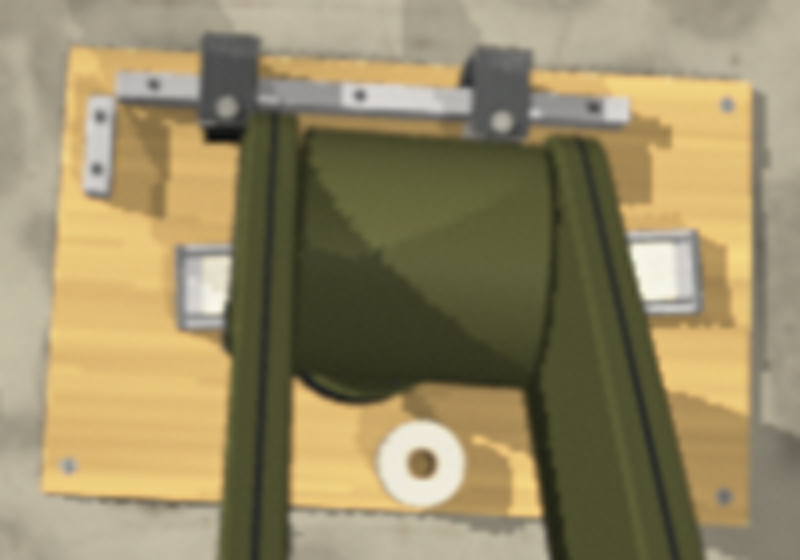

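Strip's left end has swung in: the ends now show at (178–180,246–328) and (697–700,230–312) in the crop, roll untouched. It is still 0.08 rad askew.

>>> carry_out(rows="0.02 0 0 0 0 0 255;0.02 0 0 0 0 0 255;0.02 0 0 0 0 0 255;0 0 0 0 0 0 255;-0.03 0 0 0 0 0 255;0 0.1 0 0 0 0 255;0 0.1 0 0 0 0 255")

```text
clock: 4.88
ee_pos: [483.1, -32.4, 16.3]
tcp_rot: [-3.141, 0.032, 0.001]
force: [0.2, -0.3, 0.3]
gripper_width: 0.002
```

>>> carry_out(rows="0.02 0.006 0 0 0 0 255;0.02 0 0 0 0 0 255;0.02 0 0 0 0 0 255;0.02 0 0 0 0 0 255;0.02 0 0 0 0 0 255;0.02 0 0 0 0 0 255;0.02 0 0 0 0 0 255")

```text
clock: 5.47
ee_pos: [519.3, -34.6, 16.2]
tcp_rot: [-3.141, 0.035, 0.001]
force: [-1.8, 0.4, 1.4]
gripper_width: 0.003
```

```bash
python3 - <<'E'
from h import *
p=snap('top','top4.png'); im=p['img'][195:335,255:455]
cv2.imwrite('pics/c3.png',cv2.resize(im,None,fx=4,fy=4,interpolation=cv2.INTER_CUBIC)[:,:,::-1])
for l in ['strip_left','strip_right']:
    r=imaging.pinpoint(p,l); print(l,[(np.round(q['location']),round(q['p'],2)) for q in r[:1]])
E
```

```text
strip_left [(array([577., 104.,  20.]), 0.9)]
strip_right []
```

View pics/c3.png

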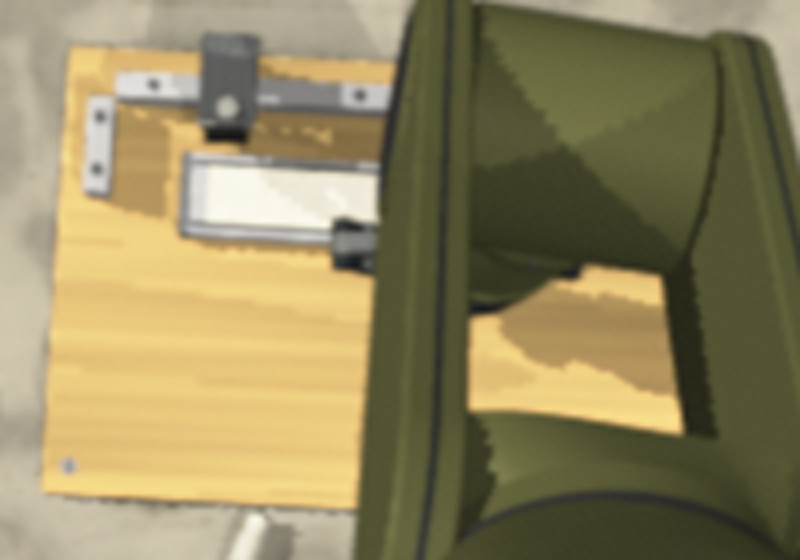

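The strip is now parallel to the fence: back edge (188,154)–(380,163), same slope as the fence, about 27 mm off. Next I push between the rollers.

>>> carry_out(rows="-0.02 0 0 0 0 0 255;0 -0.077 0 0 0 0 255;0 -0.077 0 0 0 0 255;0.02 0 0 0 0 0 255;0.01 0 0 0 0 0 255;0.01 0 0 0 0 0 255")

```text
clock: 6.12
ee_pos: [524.7, 3.0, 16.3]
tcp_rot: [3.141, -0.036, -0.001]
force: [-2.3, 0.9, 2.1]
gripper_width: -0.004
```

>>> carry_out(rows="0.008 0 0 0 0 0 255;0.008 0 0 0 0 0 255;0.008 0 0 0 0 0 255")

```text
clock: 6.37
ee_pos: [529.6, 2.5, 16.1]
tcp_rot: [-3.141, 0.038, 0.004]
force: [-3.5, 1.1, 2.1]
gripper_width: 0.0
```

>>> carry_out(rows="0.008 0 0 0 0 0 255;0.008 0 0 0 0 0 255")

```text
clock: 6.53
ee_pos: [533.6, 2.7, 16.1]
tcp_rot: [-3.141, 0.037, 0.004]
force: [-5.4, 0.1, 3.6]
gripper_width: 0.003
```

>>> carry_out(rows="0.008 0 0 0 0 0 255;0.008 0 0 0 0 0 255")

```text
clock: 6.7
ee_pos: [537.7, 2.9, 16.1]
tcp_rot: [-3.141, 0.037, 0.004]
force: [-4.5, 0.8, 2.1]
gripper_width: -0.002
```

```bash
python3 - <<'E'
from h import *
p=snap('top','top5.png'); im=p['img'][195:335,255:455]
a=cv2.resize(im,None,fx=4,fy=4,interpolation=cv2.INTER_CUBIC)[:280,:,::-1]
q=snap('scene','sc5.png'); b=cv2.resize(q['img'][215:365,150:390],(0,0),fx=2.1,fy=2.1,interpolation=cv2.INTER_CUBIC)[:,:,::-1]
o=np.zeros((600,800,3),np.uint8); o[:280]=a; o[282:282+b.shape[0],:b.shape[1]]=b[:318]
cv2.imwrite('pics/c4.png',o)
for l in ['strip_left','strip_right']:
  for w in (p,q):
    r=imaging.pinpoint(w,l); print(l,[(np.round(k['location']),round(k['p'],2)) for k in r[:1]])
E
```

```text
strip_left [(array([599., 100.,  17.]), 0.9)]
strip_left []
strip_right []
strip_right [(array([ 582., -179.,   21.]), 0.77)]
```

View pics/c4.png

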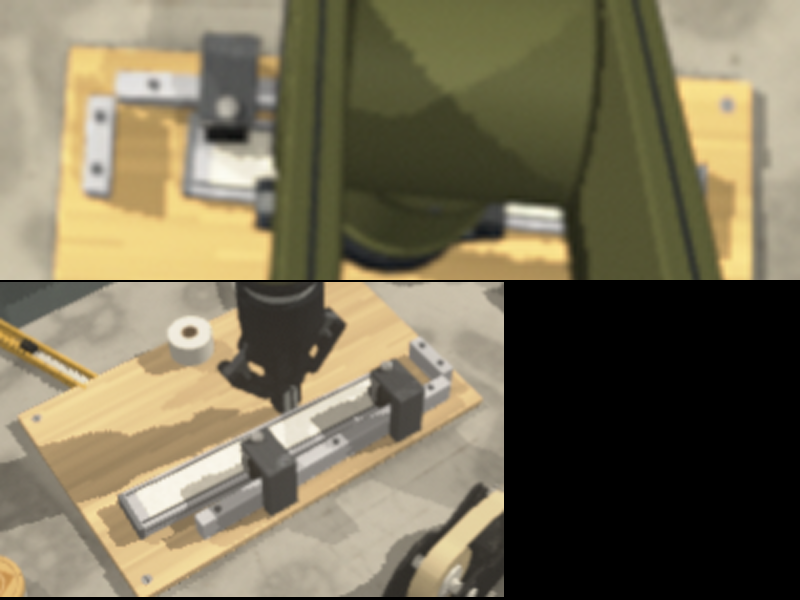

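Left end is nearly home under its roller, and the right end lags by about 16 mm (front edge slope 0.106 vs 0.047). Now I push at the right.

>>> carry_out(rows="-0.048 0 0 0 0 0 255;0 0.16 0 0 0 0 255;0 0.16 0 0 0 0 255;0.012 0 0 0 0 0 255;0.012 0 0 0 0 0 255;0.008 0 0 0 0 0 255;0.008 0 0 0 0 0 255")

```text
clock: 7.58
ee_pos: [534.3, -76.6, 16.1]
tcp_rot: [-3.141, 0.036, 0.003]
force: [-3.1, -1.5, 1.7]
gripper_width: 0.004
```

>>> carry_out(rows="0.008 0 0 0 0 0 255;0.008 0 0 0 0 0 255")

```text
clock: 7.75
ee_pos: [538.7, -76.2, 16.1]
tcp_rot: [-3.141, 0.034, 0.002]
force: [-3.5, -0.9, 1.0]
gripper_width: 0.002
```

>>> carry_out(rows="0.006 0 0 0 0 0 255;0.006 0 0 0 0 0 255")

```text
clock: 7.92
ee_pos: [542.4, -76.5, 16.2]
tcp_rot: [-3.141, 0.035, -0.0]
force: [-1.8, -0.3, 0.1]
gripper_width: -0.003
```

>>> carry_out(rows="0.006 0 0 0 0 0 255;0.006 0 0 0 0 0 255")

```text
clock: 8.08
ee_pos: [545.4, -77.0, 16.2]
tcp_rot: [-3.141, 0.036, -0.0]
force: [-2.3, -0.2, -1.5]
gripper_width: 0.0
```

>>> carry_out(rows="0.003 0 0 0 0 0 255;0.003 0 0 0 0 0 255")

```text
clock: 8.25
ee_pos: [545.6, -77.0, 16.2]
tcp_rot: [-3.141, 0.036, 0.003]
force: [-4.1, -0.3, 1.5]
gripper_width: -0.004
```

>>> carry_out(rows="0.003 0 0 0 0 0 255;0.003 0 0 0 0 0 255")

```text
clock: 8.42
ee_pos: [545.6, -77.0, 16.2]
tcp_rot: [-3.141, 0.036, 0.007]
force: [-8.5, -0.3, 4.7]
gripper_width: -0.003
```

>>> carry_out(rows="0.003 0 0 0 0 0 255;0.003 0 0 0 0 0 255")

```text
clock: 8.58
ee_pos: [545.6, -77.0, 16.2]
tcp_rot: [-3.141, 0.036, 0.011]
force: [-10.9, -0.3, 7.2]
gripper_width: 0.002
```

>>> carry_out(rows="-0.03 0 0 0 0 0 255;-0.03 0 0 0 0 0 255;0 -0.14 0 0 0 0 255;0 -0.14 0 0 0 0 255;0 -0.13 0 0 0 0 255;0.012 0 0 0 0 0 255;0.012 0 0 0 0 0 255;0.008 0 0 0 0 0 255")

```text
clock: 9.25
ee_pos: [546.3, 25.1, 16.7]
tcp_rot: [3.141, -0.035, 0.004]
force: [0.5, -0.4, 0.6]
gripper_width: 0.003
```

>>> carry_out(rows="0.006 0 0 0 0 0 255;0.006 0 0 0 0 0 255")

```text
clock: 9.42
ee_pos: [548.3, 24.0, 16.4]
tcp_rot: [3.141, -0.039, 0.0]
force: [-1.9, 0.4, 1.5]
gripper_width: 0.003
```

>>> carry_out(rows="0.004 0 0 0 0 0 255;0.004 0 0 0 0 0 255")

```text
clock: 9.58
ee_pos: [548.3, 24.1, 16.0]
tcp_rot: [3.141, -0.039, -0.005]
force: [-5.1, -0.2, 3.2]
gripper_width: 0.0
```

>>> carry_out(rows="0.003 0 0 0 0 0 255;0.003 0 0 0 0 0 255")

```text
clock: 9.75
ee_pos: [548.4, 24.2, 15.8]
tcp_rot: [3.141, -0.037, -0.009]
force: [-5.9, -1.8, 4.5]
gripper_width: -0.001
```

>>> carry_out(rows="0.004 0 0 0 0 0 255;0.004 0 0 0 0 0 255")

```text
clock: 9.92
ee_pos: [548.4, 24.4, 15.6]
tcp_rot: [3.141, -0.037, -0.015]
force: [-11.2, -1.2, 7.8]
gripper_width: 0.003
```

>>> carry_out(rows="0.003 0 0 0 0 0 255;0.002 0 0 0 0 0 255;0 0 0 0 0 0 255")

```text
clock: 10.17
ee_pos: [548.4, 24.4, 15.5]
tcp_rot: [3.141, -0.037, -0.018]
force: [-10.0, -1.8, 8.3]
gripper_width: -0.0
```

```bash
python3 - <<'E'
from h import *
s=monitor.sense();print(s['ee_pos'].round(1),s['force'].round(1))
E
```

```text
[548.4  24.4  15.5] [-10.   -1.8   8.3]
```

>>> carry_out(rows="-0.05 0 0 0 0 0 255;-0.05 0 0 0 0 0 255;0 0.157 0 0 0 0 255;0 0.157 0 0 0 0 255;0 0.157 0 0 0 0 255;0 0.157 0 0 0 0 255;0 0.157 0 0 0 0 255;0 0.157 0 0 0 0 255")

```text
clock: 10.83
ee_pos: [524.8, -212.5, 16.5]
tcp_rot: [3.141, -0.037, 0.003]
force: [0.1, 0.1, -0.4]
gripper_width: 0.004
```

```bash
python3 - <<'E'
from h import *
p=snap('top','top6.png'); im=p['img'][195:265,255:455]
a=cv2.resize(im,None,fx=4,fy=4,interpolation=cv2.INTER_CUBIC)[:,:,::-1]
q=snap('scene','sc6.png'); b=cv2.resize(q['img'][250:360,190:380],(0,0),fx=2.8,fy=2.8,interpolation=cv2.INTER_CUBIC)[:,:,::-1]
o=np.zeros((600,800,3),np.uint8); o[:280]=a; o[282:282+b.shape[0],:b.shape[1]]=b[:318]
cv2.imwrite('pics/c5.png',o)
s=monitor.sense();print(s['ee_pos'].round(1),s['force'].round(1),s['tcp_rot'].round(3))
for l in ['strip_left','strip_right']:
  for w in (p,q):
    r=imaging.pinpoint(w,l); print(l,[(np.round(k['location']),round(k['p'],2)) for k in r[:1]])
E
```

```text
[ 526.6 -217.1   16.9] [0.2 1.1 0.2] [ 3.137 -0.046  0.009]
strip_left [(array([607., 102.,  16.]), 0.79)]
strip_left []
strip_right [(array([ 601., -182.,   21.]), 0.74)]
strip_right [(array([ 599., -180.,   20.]), 0.62)]
```

View pics/c5.png

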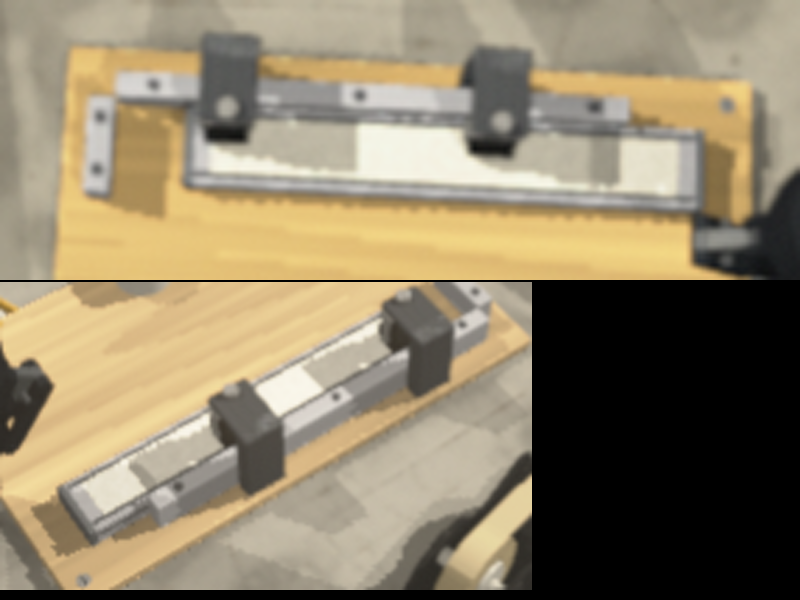

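The strip lies flush along the fence in both views: back edge meets the fence, left end at about (187,150), right end at (700,170), with a gap of about 37 mm to the end stop. Next I push on the right end.

>>> carry_out(rows="0.103 0 0 0 0 0 255;0.103 0 0 0 0 0 255;0 0 0 0 0 0 255;0 -0.03 0 0 0 0 255;0 -0.03 0 0 0 0 255;0 -0.016 0 0 0 0 255;0 -0.016 0 0 0 0 255;0 -0.016 0 0 0 0 255")

```text
clock: 11.8
ee_pos: [575.2, -183.8, 16.2]
tcp_rot: [3.14, -0.035, -0.002]
force: [-0.9, -4.3, -0.9]
gripper_width: -0.002
```

>>> carry_out(rows="0 -0.012 0 0 0 0 255;0 -0.012 0 0 0 0 255;0 -0.012 0 0 0 0 255;0 -0.012 0 0 0 0 255")

```text
clock: 12.13
ee_pos: [575.7, -172.5, 16.3]
tcp_rot: [3.141, -0.037, -0.002]
force: [-2.3, -5.2, -0.0]
gripper_width: -0.0
```

>>> carry_out(rows="0 -0.012 0 0 0 0 255;0 -0.012 0 0 0 0 255;0 -0.012 0 0 0 0 255;0 -0.012 0 0 0 0 255")

```text
clock: 12.47
ee_pos: [576.0, -160.5, 16.2]
tcp_rot: [3.141, -0.037, -0.002]
force: [-2.2, -5.0, -0.3]
gripper_width: -0.0
```

>>> carry_out(rows="0 -0.005 0 0 0 0 255;0 -0.005 0 0 0 0 255;0 -0.005 0 0 0 0 255")

```text
clock: 12.72
ee_pos: [576.0, -156.8, 16.2]
tcp_rot: [3.141, -0.036, -0.002]
force: [-2.1, -5.2, 0.2]
gripper_width: -0.001
```

>>> carry_out(rows="0 -0.005 0 0 0 0 255;0 -0.005 0 0 0 0 255")

```text
clock: 12.88
ee_pos: [576.1, -154.3, 16.2]
tcp_rot: [3.141, -0.037, -0.002]
force: [-2.5, -5.4, 0.2]
gripper_width: 0.002
```

>>> carry_out(rows="0 -0.004 0 0 0 0 255;0 -0.004 0 0 0 0 255")

```text
clock: 13.05
ee_pos: [576.2, -153.3, 16.2]
tcp_rot: [3.139, -0.035, -0.002]
force: [-3.7, -11.3, -1.4]
gripper_width: -0.002
```

>>> carry_out(rows="0 -0.004 0 0 0 0 255;0 -0.004 0 0 0 0 255")

```text
clock: 13.22
ee_pos: [576.2, -153.0, 16.3]
tcp_rot: [3.137, -0.034, -0.002]
force: [-4.6, -15.9, -1.7]
gripper_width: -0.002
```

>>> carry_out(rows="0 0.01 0 0 0 0 255;0 0.03 0 0 0 0 255;0 0.1 0 0 0 0 255;0 0.1 0 0 0 0 255;-0.1 0 0 0 0 0 255;-0.1 0 0 0 0 0 255;0 0 0 0 0 0 255")

```text
clock: 13.8
ee_pos: [519.5, -206.9, 15.5]
tcp_rot: [-3.137, 0.04, 0.012]
force: [-0.6, 1.2, -1.3]
gripper_width: 0.001
```

```bash
python3 - <<'E'
from h import *
p=snap('top','top7.png'); im=p['img'][195:265,255:455]
a=cv2.resize(im,None,fx=4,fy=4,interpolation=cv2.INTER_CUBIC)[:,:,::-1]
q=snap('scene','sc7.png'); b=cv2.resize(q['img'][230:340,200:390],(0,0),fx=2.8,fy=2.8,interpolation=cv2.INTER_CUBIC)[:,:,::-1]
o=np.zeros((600,800,3),np.uint8); o[:280]=a; o[282:282+b.shape[0],:b.shape[1]]=b[:318]
cv2.imwrite('pics/c6.png',o)
s=monitor.sense();print(s['ee_pos'].round(1),s['force'].round(1),s['tcp_rot'].round(3))
for l in ['strip_left','strip_right','roll','tin','spool']:
  for w in (p,q):
    r=imaging.pinpoint(w,l); print(l,[(np.round(k['location']),round(k['p'],2)) for k in r[:1]])
E
```

```text
[ 524.9 -208.2   16.4] [ 0.6 -0.5 -0.2] [-3.14   0.039  0.   ]
strip_left [(array([606., 138.,  14.]), 0.88)]
strip_left [(array([606., 138.,  19.]), 0.59)]
strip_right [(array([ 598., -141.,   21.]), 0.76)]
strip_right [(array([ 603., -139.,   15.]), 0.89)]
roll [(array([415., -32.,  12.]), 0.88)]
roll [(array([415., -28.,   5.]), 0.55)]
tin [(array([452., 260.,   3.]), 0.77)]
tin [(array([457., 265.,  -4.]), 0.74)]
spool [(array([569., 341.,   1.]), 0.93)]
spool [(array([566., 341.,  -1.]), 0.72)]
```

View pics/c6.png

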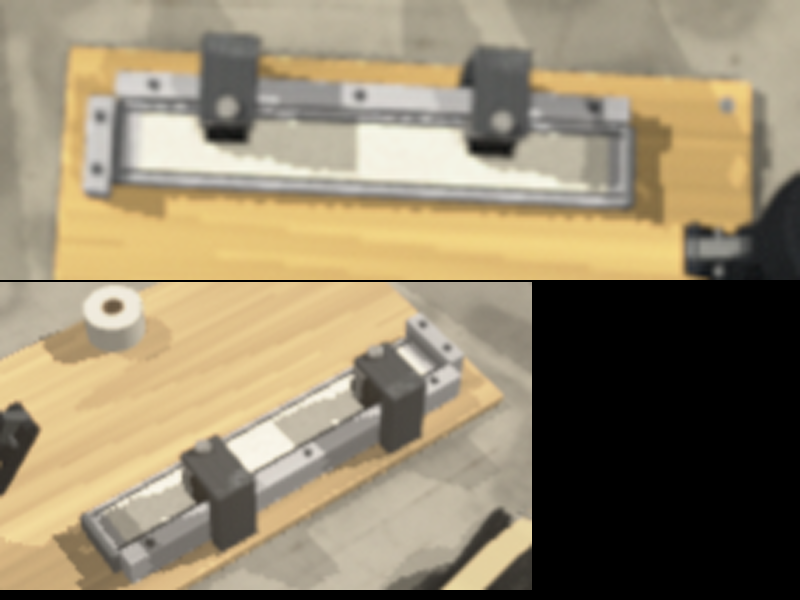

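Strip is against the fence (back edge at y≈98–120) and its left end touches the end stop face at x≈118. Roll, tin and spool are unmoved. One gentle press at the middle will confirm it is flush by feel.

>>> carry_out(rows="0 -0.16 0 0 0 0 255;0 -0.16 0 0 0 0 255;0 -0.16 0 0 0 0 255;0 -0.16 0 0 0 0 255;0 -0.16 0 0 0 0 255;0.03 0 0 0 0 0 255;0.03 0 0 0 0 0 255;0 0 0 0 0 0 255")

```text
clock: 15.07
ee_pos: [547.0, -8.9, 16.4]
tcp_rot: [3.141, -0.034, 0.002]
force: [-0.4, -0.4, -0.8]
gripper_width: 0.003
```

>>> carry_out(rows="0.01 0 0 0 0 0 255;0.01 0 0 0 0 0 255;0.006 0 0 0 0 0 255;0.006 0 0 0 0 0 255")

```text
clock: 15.4
ee_pos: [547.4, -10.3, 15.5]
tcp_rot: [-3.14, 0.041, 0.018]
force: [-11.2, 1.5, 7.3]
gripper_width: 0.004
```

>>> carry_out(rows="0.006 0 0 0 0 0 255;0.006 0 0 0 0 0 255")

```text
clock: 15.57
ee_pos: [547.4, -10.4, 15.2]
tcp_rot: [-3.14, 0.04, 0.026]
force: [-16.5, 1.4, 13.1]
gripper_width: -0.002
```

>>> carry_out(rows="0.004 0 0 0 0 0 255;0.004 0 0 0 0 0 255")

```text
clock: 15.73
ee_pos: [547.4, -10.4, 15.0]
tcp_rot: [-3.14, 0.04, 0.032]
force: [-18.1, 0.5, 12.7]
gripper_width: 0.003
```

Rigid at x = 547.4, exactly on the line of the earlier contacts. Now I retreat.

>>> carry_out(rows="-0.02 0 0 0 0 0 255;-0.02 0 0 0 0 0 255;-0.06 0 0 0 0 0 255;-0.08 0 0 0 0 0 255;0 0 -0.1 0 0 0 255;0 0 -0.15 0 0 0 255;0 0 -0.15 0 0 0 255;0 0 0 0 0 0 255")

```text
clock: 16.4
ee_pos: [519.5, -10.4, 123.1]
tcp_rot: [3.14, -0.04, 0.024]
force: [0.6, 0.1, 0.0]
gripper_width: -0.003
```

```bash
python3 - <<'E'
from h import *
p=snap('scene','sc8.png'); b=cv2.resize(p['img'][190:340,190:430],(0,0),fx=3.3,fy=3.3,interpolation=cv2.INTER_CUBIC)[:,:,::-1]
cv2.imwrite('pics/c7.png',b)
s=monitor.sense();print(s['clock'],s['ee_pos'].round(1),s['force'].round(1))
for l in ['strip_left','strip_right']:
    r=imaging.pinpoint(p,l); print(l,[(np.round(k['location']),round(k['p'],2)) for k in r[:1]])
E
```

```text
16.45 [518.2 -10.2 120.7] [ 0.3 -0.5 -1.1]
strip_left [(array([609., 135.,  16.]), 0.88)]
strip_right [(array([ 602., -140.,   20.]), 0.83)]
```

View pics/c7.png

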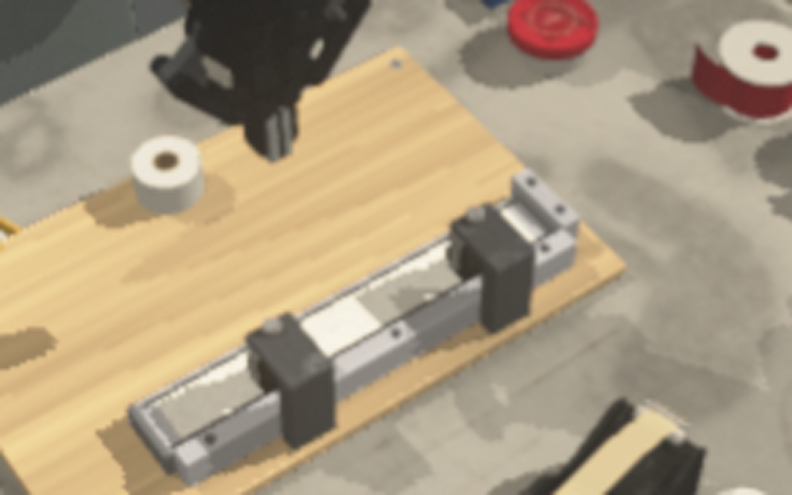

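The strip is flush along the fence with its end in the stop corner near (520,220). The gripper is clear and the roll, tin and spool are in place.

```bash
python3 -c "
from cell import job; print(job.job_done())"
```

```text
the job is handed in; nothing more can be done
None
```

I squared the strip against the fence and slid it to the end stop. The job was handed in about 16.5 s into the 64 s allowed.

**What I did:** With the shut fingers I pushed the strip at the left, then the middle, then between the rollers. Then I pressed the right end and the left end home at about 11 N each. After that I slid it along the fence from its right end until the end stop was felt at about 16 N, and backed off. A last press at the middle peaked at about 18 N, then I retreated and lifted clear.

**Last checks:**
- **Flush:** the three fence contacts were rigid and lie on one straight line, whose slope agrees with the measured board angle to within about 0.003 rad.
- **End stop:** the networks put the strip's left end at the stop corner, within their few millimetres, and the final pictures show it flush and touching.
- **Bystanders:** the tin, the label roll and the ribbon spool have not moved.

**Outside the advice:** the end-stop push (16 N) and the last fence press (18 N) went a little over the advised 10 to 15 N, but stayed under the 25 N limit. No check failed.

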